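# Hold a blank into the corner of the set-up plate with a push stick

### The arm

A 6-joint arm with a two-finger parallel gripper is mounted at the origin on the work surface. World frame = base frame: x ahead of the robot, y to its left, z up, the work surface at z = 0. Lengths are in m, angles in rad, forces in N, time in s.
With the tool pointing down it reaches from about 0.425 to 0.95 m from the base axis. Payload 14.7 kg.
Tool frame: the origin (TCP) lies on the centre line of the jaws, within the pads' length; the fingertips stand 11 mm ahead of it and the grasp point (between the pads) lies 8 mm behind it; y points along the fingers, z is the direction in which the jaws open and shut, and the axes are right-handed (so a half turn about y gives the same grasp; the last joint's range is limited). The gripper opens to 85 mm and grips with 20 to 120 N. Pads are 22 mm wide; open, the fingers measure 114 mm over their backs; the gripper's body (76 mm by 85 mm) begins 54 mm behind the grasp point. The pads swing forward as they close: fully open they stand 13 mm farther back than shut.
Start: joints at [-1.257, 0.48, 1.596, -0, 1.065, -0.047], TCP at [0.229, -0.608, 0.219] pointing down, gripper open.
Joint ranges: [-2.75, 2.75], [-0.82, 2.05], [0.23, 2.67], [-1.56, 4.7], [0.09, 2.69], [-2.92, 2.92]. Speed limits (rad/s): [1.89, 1.89, 2.39, 3.01, 3.01, 3.01].

### API

Orientations are given as [roll, pitch, yaw] about the fixed x, y, z axes, in that order (R = Rz(yaw) Ry(pitch) Rx(roll)).
In Python, from station import env, optics gives the robot as it stands.
- The arm moves only by the shell command python3 -m creep 'ROWS' [FORCE]. ROWS is JSON, a list of rows, each a list of 7 numbers: the shift along the tool's x, y, z in cm, then the turn, a rotation vector about the tool's x, y, z in degrees, then the closure, from -1 (fully open) to 1 (shut). In form: [[tx, ty, tz, ax, ay, az, fingers], ...]. A call has 1 to 20 rows; each row is the pose to reach, as a shift and turn from the pose commanded when the call began, along the tool's axes at that moment; what a row does not reach only later rows make up. A row lasts 1/10 s, in which the tool goes at most 50 mm and 8.59 degrees, less where a joint would pass 70% of its speed; a pose out of reach is approached as far as the arm can. A call with a gripper value outside its range is refused whole. The fingers move at their own pace and stop on an object; FORCE is the grip in N (left out, the last holds). Time passes only in rows, so rows that repeat a pose let the fingers close. It gives the time, the measured TCP pose, the force and the opening at its end, in the units of the state.
- env.observe(): the state, without advancing time (a new reading comes with each control period).
- optics.grab_frame(name): name is "scene" or "top" or "wrist"; returns the picture (384x512x3 uint8, red, green, blue); there is no depth.
- optics.camera_model(name): a dict with "K" (3x3 intrinsics, pixels), "R" (3x3) and "t" (3): a world point X has camera coordinates R X + t. Camera axes: x right, y down, z forward; pixel columns grow to the right and rows downward; lengths in m; the calibration is good to about 2 mm. The wrist camera is an equidistant fisheye: a pixel r from the principal point sees the ray r / f radians off the axis. A picture is of the moment at which its call begins: read the wrist's pose just before it. camera_model takes no time and is no camera call; for the wrist camera it gives the pose at the moment of the call.
- env.hand_in(): hands the job in, once; it reports no verdict.
The state is a dict: "t": time; "joint_positions": joint angles; "qvel": joint speeds; "joint_efforts": joint torques, N m; "position": TCP position; "tcp_rot": TCP orientation; "ft_force": force on the tool from outside, world axes, zero at the start; "moment": the same for the moment, N m; "grip_width": finger opening in m.
Only numpy, scipy, OpenCV 4.12 (cv2) and the standard library are available. Lean on these libraries where they do the work, as an engineer would, in place of code of your own. Each camera call takes 0.05 s, during which the arm holds its last target.

### The job

Pull the square push stick straight up out of its holder and, touching the brass blank only with the stick, slide it across the set-up plate until it sits flush against the long fence with its end against the stop block. Then set the stick's nose in the blank's milled step and finish while still holding the blank there with one firm diagonal push, about 10 N towards the fence and about 10 N down onto the plate at once, ready for someone to clamp it. The gripper itself must not touch the blank, and the other things stay where they are.

Things in the scene. Friction and masses are not known exactly. Their poses are not given: they have to be found in the camera images.
- plate: Fixed flat aluminium set-up plate with a grid of small dark screw marks (flat, only for looks), 220 (x) x 300 (y) x 20 mm high, lying on the desk; origin under its centre. Smooth: friction of the blank on plate, fence and stop is about 0.3. x points from the robot's side towards the fence, y along the fence towards the stop block.
- fence: Fixed steel bar on the plate along its edge far from the robot, 20 (x) x 280 (y, its length) x 25 mm high; origin at the centre of its underside, on the plate's top; axes parallel to the plate's. Its working face is the -x face, 10 mm from the origin.
- stop: Fixed steel stop block on the plate, touching the fence's -x face, 40 (x) x 30 (y) x 30 mm high; origin at the centre of its underside, on the plate's top; axes parallel to the plate's. Its place along the fence varies. Its working face is the -y face, 15 mm from the origin.
- blank: Loose brass workpiece on the plate, about 0.44 kg, 44 (x) x 70 (y) x 20 mm high; origin under its centre. One corner (x = -22 to -2, y = -35 to +12 mm) is milled down to a step only 10 mm high. It starts with its +x side roughly towards the fence, against which that side belongs; its +y end belongs against the stop.
- blank_corner (a point): Inside corner of the blank's step, at step height: x = -2, y = +12, z = 10 mm from the blank's origin, same axes. Two upright walls 10 mm high meet here, one facing -x, the other -y; a nose pushed into the corner drives the blank towards both fence and stop.
- holder: Fixed grey plastic block, 60 (x) x 130 (y) x 60 mm high, with two 23 mm square upright holes 55 mm deep at y = -35 and +35 mm; origin at the centre of its underside. The push stick stands in one hole, the round scraper in the other (they may be swapped).
- stick_center (a point): Middle of the loose wooden push stick, 130 mm long, 60 g, standing upright in the holder with its upper 75 mm above the block. Its z axis runs along it, upwards to the flat top end, 65 mm above this point. It is 20 x 20 mm square (faces across its x and y axes), except for the lowest 30 mm, a round nose of 16 mm diameter with a flat foot.
- stick_nose (a point): Centre of the foot of the push stick's nose, 65 mm below the stick's middle; same axes.
- scraper: Bystander: loose scraper with a round 19 mm wooden handle, 112 mm long, standing in the other hole of the holder; origin at its foot.
- sheets: Bystander: loose flat pile of brass sheets 45 x 45 x 9 mm on the plate; origin under its centre.
- nut: Bystander: round dark steel collet nut, 42 mm diameter, 26 mm high, on the desk; origin under its centre.
- bottle: Bystander: white plastic bottle, 48 mm diameter, 110 mm high; origin under its centre.
- wrench: Bystander: wrench lying on the desk.
- mug: Bystander: white mug, 80 mm diameter, 90 mm high; origin under its centre.
Things that resemble listed ones, but are neither listed nor needed, are in the scene too. Leave any pink look-alike of the part that bears stick_center alone. What is shaped like the blank but pink is not meant.

How it is judged:
On the way, in this order (a step that is already met when the one before it is completed fails the run):
1. the push stick is drawn clear of the holder (height (world z) of stick_nose above 0.065 m and contact force between the fingers and stick above 2 N), for 0.2 s.
2. the blank sits flush against the fence and its end against the stop block (x of blank in the frame of fence above -0.0345 m and y of blank in the frame of stop above -0.053 m and angle between the x axis of blank and the x axis of fence, either way round below 0.035 rad and angle between blank's own z axis and vertical below 0.035 rad and z of blank in the frame of fence below 0.003 m), for 0.2 s.
At the end, for the whole second after the job is handed in: Blank at rest flat on the plate, within 2.5 mm and 2 degrees of the fence and 3 mm of the stop. The gripped stick stands in its step, touching nothing else fixed, and keeps over 3.5 N on the fence and over 8 N (weight included) on the plate. The gripper does not touch the blank (all of step 2 and contact force between blank and fence above 3.5 N and contact force between blank and plate above 8 N and contact force between stick and blank above 4 N and contact force between the fingers and stick above 2 N and x of stick_nose in the frame of blank between -0.026 and 0.002 m and z of stick_nose in the frame of blank between 0.006 and 0.016 m and y of stick_nose in the frame of blank between -0.04 and 0.014 m and contact force between stick and plate below 1 N and contact force between stick and fence below 1 N and contact force between stick and stop below 1 N and contact force between the arm and blank below 0.5 N and linear speed of blank below 0.01 m/s); the arm keeps its last pose, push and grip.
It fails at once if the gripper or arm touches the blank (contact force between any of the fingers, the arm and blank above 1 N).
It fails at once if one of the other things is moved by more than 30 mm (distance of any of scraper, sheets, nut, bottle, wrench, mug from where it was at the start of the episode above 0.03 m).
It also fails if it takes over 45 s, if anything falls off the work surface, if the arm or the gripper's body presses on something with over 40 N, if the wrist force passes 120 N, or if a joint passes its speed limit or range.

## Working session

There is one attempt and no reset: what is moved stays moved. The work goes in short steps, Python scripts to look and compute and a shell command to move; the robot and the scene stay as the last step left them, time stands still between calls to the robot, and variables do not carry over. Pictures are saved under pics/ and viewed, and the job is handed in when it is done.

```bash
ls; mkdir -p pics; python3 - <<'E'
from station import env, optics
import cv2
s=env.observe(); print(s)
for n in ("scene","top","wrist"):
    im=optics.grab_frame(n); cv2.imwrite(f"pics/{n}0.png",cv2.cvtColor(im,cv2.COLOR_RGB2BGR))
    m=optics.camera_model(n); print(n,m)
E
```

```text
pics
{'t': 0.0, 'joint_positions': array([-1.25658667e+00,  4.80835084e-01,  1.59686795e+00, -6.36550428e-06,
        1.06509854e+00, -4.66276668e-02]), 'qvel': array([-5.86097348e-04, -8.63467191e-04,  5.22082601e-05,  2.77984870e-04,
       -8.28709413e-04, -6.76548226e-05]), 'joint_efforts': array([-8.92061780e-05, -9.50669789e+01, -4.30181515e+01, -3.92912598e-04,
        1.22185866e-02, -2.13312205e-06]), 'position': array([ 0.22935695, -0.60773636,  0.2185725 ]), 'tcp_rot': array([-1.57200419e+00,  5.07895430e-05, -2.78075228e+00]), 'ft_force': array([-0.33199436, -0.56941264,  1.01960452]), 'moment': array([ 0.00492219, -0.01566883, -0.02990897]), 'grip_width': 0.08523060330831864}
scene {'K': array([[406.93225561,   0.        , 256.09584891],
       [  0.        , 406.93225561, 198.86571255],
       [  0.        ,   0.        ,   1.        ]]), 'R': array([[ 0.72795901,  0.68544508, -0.01551503],
       [ 0.51990633, -0.56662225, -0.63924693],
       [-0.44695982,  0.4572792 , -0.76884501]]), 't': array([-0.42023381, -0.25240678,  1.47808708])}
top {'K': array([[390.53215897,   0.        , 250.76016254],
       [  0.        , 390.53215897, 189.61376462],
       [  0.        ,   0.        ,   1.        ]]), 'R': array([[ 0.00951867, -0.99993601,  0.00611291],
       [-0.98975769, -0.01029222, -0.14238604],
       [ 0.14243984, -0.00469498, -0.98979233]]), 't': array([-0.02109509,  0.58235791,  1.17803497])}
wrist {'K': array([[297.31863964,   0.        , 255.73960452],
       [  0.        , 297.31863964, 193.57229843],
       [  0.        ,   0.        ,   1.        ]]), 'R': array([[ 3.53356407e-01, -9.35488776e-01,  1.33470088e-05],
       [-8.91843378e-01, -3.36866193e-01,  3.01888320e-01],
       [-2.82408639e-01, -1.06686076e-01, -9.53343297e-01]]), 't': array([-0.6501603 , -0.04077415,  0.38021691])}
```

View pics/scene0.png

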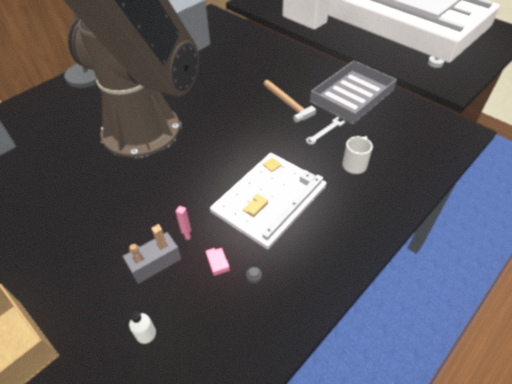

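View pics/top0.png

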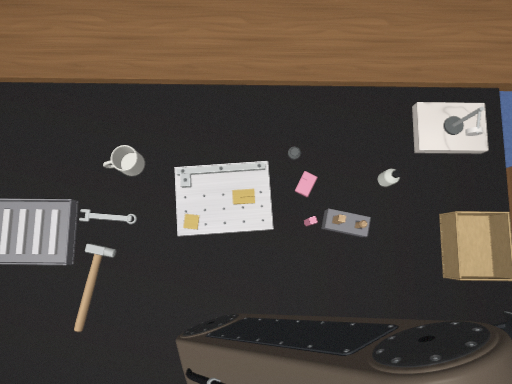

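View pics/wrist0.png

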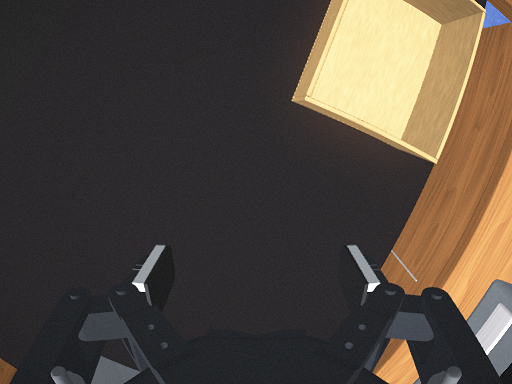

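The scene view shows the holder near (152,257) with two wooden handles, at (135,252) and (158,236). The pink stick is at (183,222), the pink blank at (217,261), and the plate, at (268,198), carries the brass blank (256,205) and the sheets (272,164). I'll enlarge the crops.

```bash
python3 - <<'E'
import cv2,numpy as np
a=cv2.imread("pics/scene0.png");b=cv2.imread("pics/top0.png")
c1=cv2.resize(a[215:295,115:235],None,fx=6,fy=6,interpolation=cv2.INTER_CUBIC)
cv2.imwrite("pics/c1.png",c1)
cv2.imwrite("pics/c2.png",cv2.resize(b[155:245,165:285],None,fx=6,fy=6,interpolation=cv2.INTER_CUBIC))
cv2.imwrite("pics/c3.png",cv2.resize(b[160:250,285:405],None,fx=6,fy=6,interpolation=cv2.INTER_CUBIC))
E
```

```text
(no output)
```

View pics/c1.png

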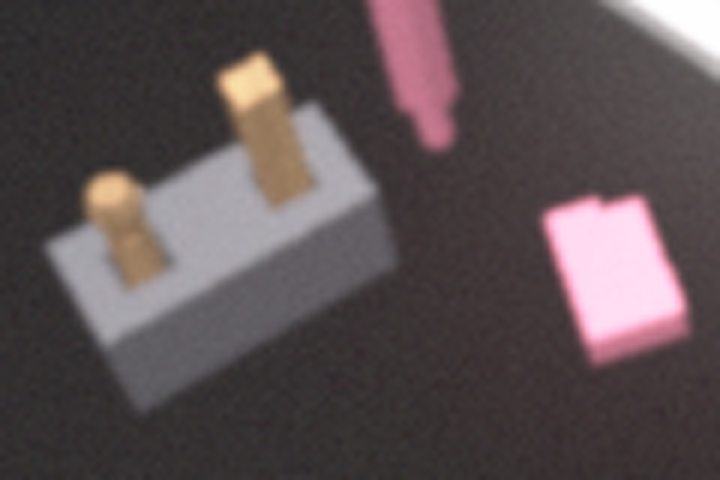

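View pics/c2.png

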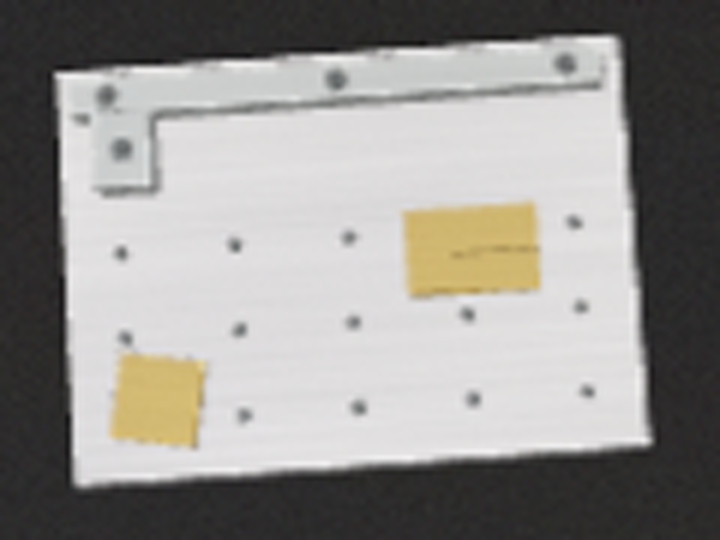

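View pics/c3.png

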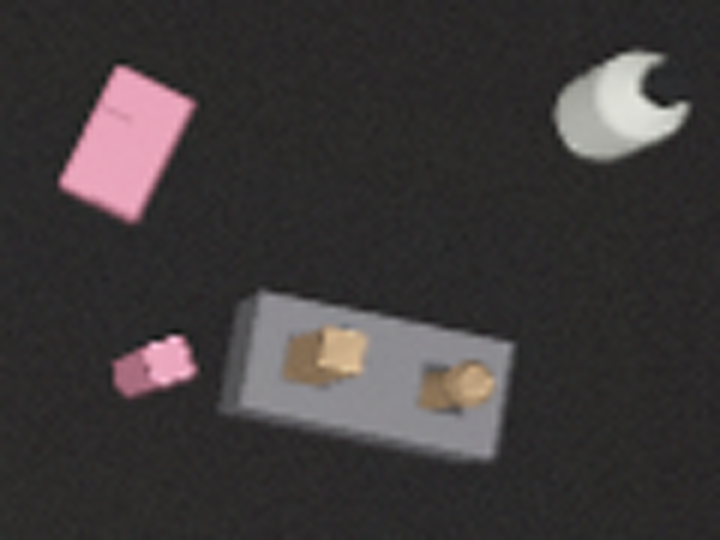

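The two wooden candidates are top (341,219), which has a square top and flat faces, and top (363,224), which has a round head. The crop confirms that the square one is the push stick, and the pink square one at top (312,221) is the decoy. The brass blank is at top (243,197). Next I'll work out the poses.

```bash
cat > h.py <<'E'
import numpy as np, cv2
from station import env, optics
def ray(name,uv,m=None):
    m=m or optics.camera_model(name); K=m["K"]
    x=(uv[0]-K[0,2])/K[0,0]; y=(uv[1]-K[1,2])/K[1,1]
    if name=="wrist":
        r=np.hypot(x,y); s=np.sinc(r/np.pi); d=np.array([x*s,y*s,np.cos(r)])
    else: d=np.array([x,y,1.])
    return -m["R"].T@m["t"], m["R"].T@d
def onz(name,uv,z,m=None):
    c,d=ray(name,uv,m); return c+d*(z-c[2])/d[2]
def proj(name,X,m=None):
    m=m or optics.camera_model(name); c=m["R"]@np.asarray(X,float)+m["t"]; K=m["K"]
    if name=="wrist":
        r=np.hypot(c[0],c[1]); th=np.arctan2(r,c[2]); p=c[:2]/max(r,1e-9)*th
    else: p=c[:2]/c[2]
    return p*K[0,0]+K[:2,2]
E
python3 - <<'E'
from h import *
def cr(o,l): return [((u+.5)/6-.5+o[0],(v+.5)/6-.5+o[1]) for u,v in l]
def show(t,o,l,z,name="top"):
    P=np.array([onz(name,p,z) for p in cr(o,l)])[:,:2]; print(t); print(P.round(4).tolist(),"mean",P.mean(0).round(4)); return P
P=show("plate",(165,155),[(55,72),(620,36),(652,442),(75,487)],.02)
print(np.degrees(np.arctan2(*(P[0]-P[1])[[0,1]])), np.degrees(np.arctan2(*(P[3]-P[2])[[0,1]])), np.linalg.norm(P[0]-P[1]),np.linalg.norm(P[2]-P[1]))
B=show("blank",(165,155),[(404,211),(536,203),(410,296)],.04)
print(np.linalg.norm(B[0]-B[1]),np.linalg.norm(B[0]-B[2]),np.degrees(np.arctan2(*(B[0]-B[1]))))
show("stop face right edge",(165,155),[(155,117),(157,187)],.05)
show("fence top edge near",(165,155),[(155,113),(600,85)],.045)
show("sheets",(165,155),[(120,353),(206,361),(196,448),(110,438)],.029)
show("stick top",(285,160),[(320,328),(362,326),(362,376),(318,374)],.135)
H=show("holder",(285,160),[(258,290),(514,342),(494,462),(240,410)],.06)
print(np.linalg.norm(H[0]-H[1]),np.degrees(np.arctan2(*(H[0]-H[1]))))
show("scene stick",(115,215),[(250,78)],.135,"scene")
show("scene holder",(115,215),[(45,243),(312,103),(378,187),(107,346)],.06,"scene")
E
```

```text
plate
[[0.6576, 0.232], [0.6805, -0.0697], [0.464, -0.0871], [0.4377, 0.2133]] mean [0.56   0.0721]
-4.342618041467242 -4.998571561050114 0.3024782925313848 0.21723379510317184
blank
[[0.5817, 0.0436], [0.5867, -0.0251], [0.5373, 0.0398]] mean [0.5686 0.0194]
0.068931134635966 0.044645893268650726 -4.101581442240926
stop face right edge
[[0.6283, 0.1733], [0.5915, 0.1711]] mean [0.6099 0.1722]
fence top edge near
[[0.6313, 0.1741], [0.6487, -0.0581]] mean [0.64  0.058]
sheets
[[0.5071, 0.1908], [0.5033, 0.1459], [0.4582, 0.1498], [0.4629, 0.1945]] mean [0.4829 0.1702]
stick top
[[0.5005, -0.2648], [0.5017, -0.2849], [0.4779, -0.2843], [0.4786, -0.2634]] mean [ 0.4897 -0.2743]
holder
[[0.5258, -0.2508], [0.5006, -0.3806], [0.4398, -0.3684], [0.4647, -0.2405]] mean [ 0.4827 -0.3101]
0.1322895407861024 10.994198232474398
scene stick
[[0.4919, -0.2746]] mean [ 0.4919 -0.2746]
scene holder
[[0.4421, -0.3674], [0.4695, -0.241], [0.5269, -0.2498], [0.5043, -0.3792]] mean [ 0.4857 -0.3094]
```

```bash
cat >> h.py <<'E'
from scipy.spatial.transform import Rotation as Ro
def go(P,yaw_deg,cmd=None):
    s=env.observe(); R0=Ro.from_euler("xyz",s["tcp_rot"]); p=s["position"]
    if cmd is not None: p=np.array(cmd)
    R1=Ro.from_euler("xyz",[-np.pi/2,0,np.radians(yaw_deg)])
    print("shift cm",(R0.inv().apply(np.array(P)-p)*100).round(2),"turn deg",np.degrees((R0.inv()*R1).as_rotvec()).round(2), "t",s["t"])
def save(n,name):
    im=cv2.cvtColor(optics.grab_frame(n),cv2.COLOR_RGB2BGR); cv2.imwrite(f"pics/{name}.png",im); return im
E
python3 -c "
from h import *
go([.491,-.2748,.2],-101)"
```

```text
shift cm [-36.23   1.9  -21.92] turn deg [ 5.000e-02 -5.833e+01 -3.000e-02] t 0.15
```

```bash
python3 -m creep '[[-36.2,1.9,-21.9,0,-58.3,0,-1],[-36.2,1.9,-21.9,0,-58.3,0,-1],[-36.2,1.9,-21.9,0,-58.3,0,-1],[-36.2,1.9,-21.9,0,-58.3,0,-1],[-36.2,1.9,-21.9,0,-58.3,0,-1],[-36.2,1.9,-21.9,0,-58.3,0,-1],[-36.2,1.9,-21.9,0,-58.3,0,-1],[-36.2,1.9,-21.9,0,-58.3,0,-1],[-36.2,1.9,-21.9,0,-58.3,0,-1],[-36.2,1.9,-21.9,0,-58.3,0,-1],[-36.2,1.9,-21.9,0,-58.3,0,-1],[-36.2,1.9,-21.9,0,-58.3,0,-1],[-36.2,1.9,-21.9,0,-58.3,0,-1]]'; python3 - <<'E'
from h import *
save("wrist","w1")
m=optics.camera_model("wrist")
yh=np.array([.191,.982]);xh=np.array([.982,-.191])
for X in ([.491,-.2748,.135],[.491,-.2748,.06]): print(proj("wrist",X,m))
np.save("w1m.npy",m,allow_pickle=True)
E
```

```text
t: 1.45
position: [0.4902, -0.2763, 0.2002]
tcp_rot: [-1.571, -0.0, -1.765]
ft_force: [-0.5, 0.7, -1.0]
grip_width: 0.0855
[257.03921969 199.01322357]
[256.76644995 175.66091947]
```

View pics/w1.png

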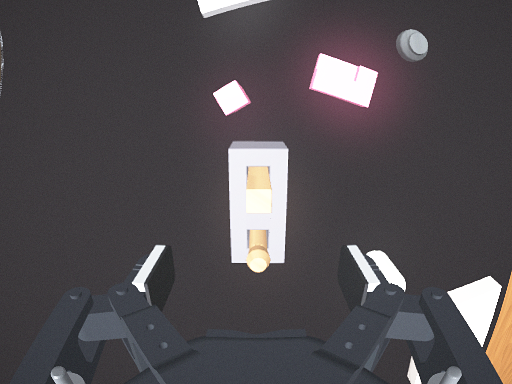

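The wrist view shows the holder square to the jaws. The stick's top is at about (259,200), where (257,199) was predicted, and the round scraper sits behind it at (258,260).

```bash
python3 - <<'E'
from h import *
im=cv2.imread("pics/w1.png")
cv2.imwrite("pics/w1c.png",cv2.resize(im[135:280,210:310],None,fx=4,fy=4,interpolation=cv2.INTER_CUBIC))
m=np.load("w1m.npy",allow_pickle=True).item()
print(onz("wrist",(259,200),.135,m))
a=onz("wrist",(246,213),.135,m);b=onz("wrist",(272,213),.135,m);print(a,b)
a=onz("wrist",(231,149),.06,m);b=onz("wrist",(287,149),.06,m);print(a,b,(a+b)/2)
E
```

```text
[ 0.4923567  -0.27590041  0.135     ]
[ 0.48009414 -0.28468516  0.135     ] [ 0.50048161 -0.28868843  0.135     ]
[ 0.4708543  -0.24251529  0.06      ] [ 0.52627142 -0.25330941  0.06      ] [ 0.49856286 -0.24791235  0.06      ]
```

View pics/w1c.png

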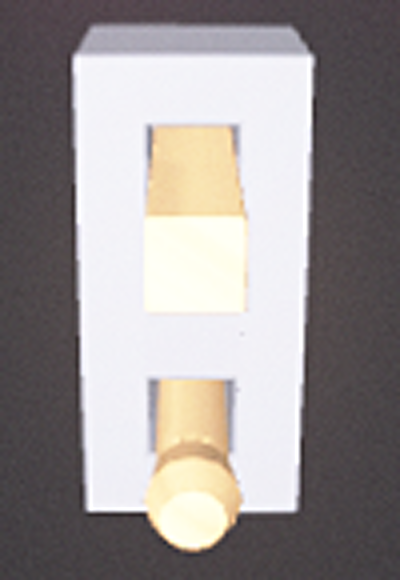

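```bash
python3 -c "
from h import *
go([.4918,-.2758,.084],-101.1)"
```

```text
shift cm [-0.08 11.62  0.14] turn deg [ 0.   -0.01  0.  ] t 1.5
```

```bash
python3 -m creep '[[-0.1,3,0.15,0,0,0,-1],[-0.1,6,0.15,0,0,0,-1],[-0.1,9,0.15,0,0,0,-1],[-0.1,11.6,0.15,0,0,0,-1],[-0.1,11.6,0.15,0,0,0,-1],[-0.1,11.6,0.15,0,0,0,0.2],[-0.1,11.6,0.15,0,0,0,1],[-0.1,11.6,0.15,0,0,0,1],[-0.1,11.6,0.15,0,0,0,1],[-0.1,11.6,0.15,0,0,0,1],[-0.1,11.6,0.15,0,0,0,1],[-0.1,11.6,0.15,0,0,0,1]]' 100
```

```text
t: 2.7
position: [0.493, -0.275, 0.0852]
tcp_rot: [-1.569, -0.001, -1.763]
ft_force: [-1.6, 0.7, 10.9]
grip_width: 0.0189
```

```bash
python3 -m creep '[[0,-0.5,0,0,0,0,1],[0,-1.5,0,0,0,0,1],[0,-3.5,0,0,0,0,1],[0,-5.5,0,0,0,0,1],[0,-8,0,0,0,0,1],[0,-10.5,0,0,0,0,1],[0,-10.5,0,0,0,0,1],[0,-10.5,0,0,0,0,1],[0,-10.5,0,0,0,0,1]]'; python3 - <<'E'
from h import *
save("wrist","w2");save("scene","s2")
im=cv2.imread("pics/s2.png");cv2.imwrite("pics/s2c.png",cv2.resize(im[130:290,100:300],None,fx=4,fy=3.5,interpolation=cv2.INTER_CUBIC))
E
```

```text
t: 3.6
position: [0.4921, -0.2745, 0.1888]
tcp_rot: [-1.572, 0.0, -1.763]
ft_force: [-0.7, 0.4, -1.5]
grip_width: 0.019
```

View pics/w2.png

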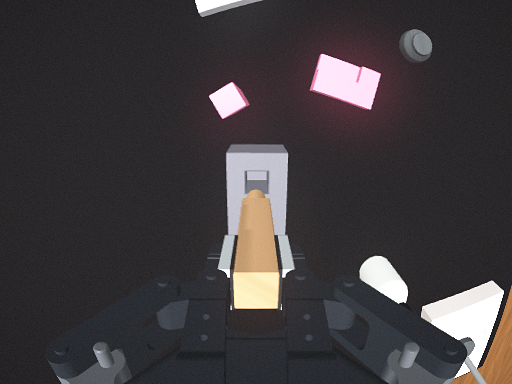

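View pics/s2c.png

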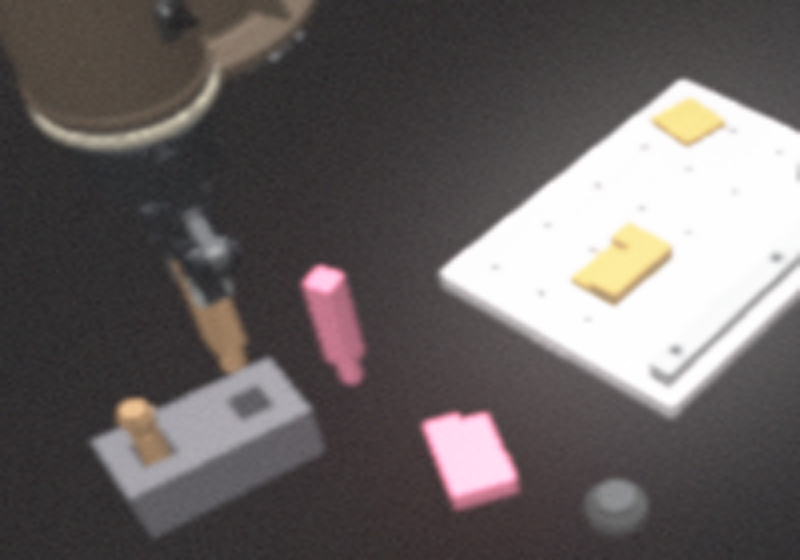

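```bash
python3 - <<'E'
from h import *
m=optics.camera_model("wrist"); p=env.observe()["position"]; print(p)
R=Ro.from_euler("xyz",env.observe()["tcp_rot"]).as_matrix()
for dz in (-.08,-.05,.05): print(dz,proj("wrist",p+[0,0,dz],m))
for ddx in (-8,8):
  print(proj("wrist",p+[0,0,-.05]+R[:,2]*ddx/1000,m))
print(proj("wrist",p+[0,0,-.08]-R[:,0]*.008,m))
im=cv2.imread("pics/w2.png");cv2.imwrite("pics/w2c.png",cv2.resize(im[170:330,200:310],None,fx=5,fy=3.75,interpolation=cv2.INTER_CUBIC))
E
```

```text
[ 0.49203119 -0.27443389  0.18844794]
-0.08 [256.61987159 195.2381481 ]
-0.05 [256.66140829 207.70502325]
0.05 [256.90298195 287.56935586]
[245.83632075 207.69474781]
[267.48426344 207.70281553]
[256.631762   186.02697236]
```

View pics/w2c.png

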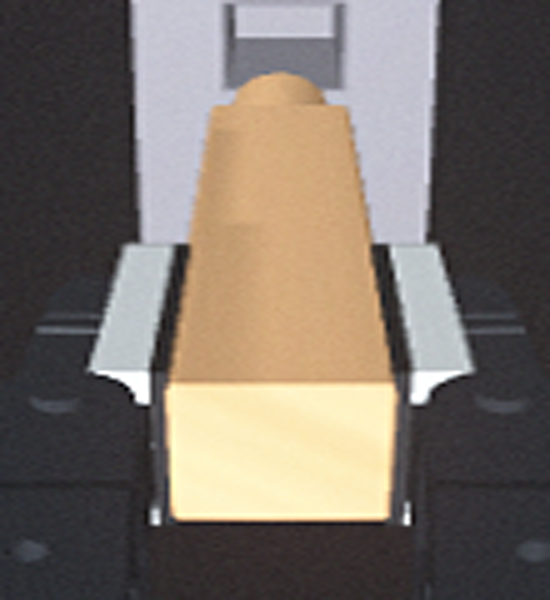

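The stick is gripped and clear: the shoulder is at (256,198) and the top face is centred at (256,290). It sits about 2–2.5 mm towards tool +x, with no visible tilt. I'll rise over the pink stick and view the plate from -y of the blank.

```bash
python3 -c "
from h import *
go([.55,-.07,.25],-85.3)"
```

```text
shift cm [-21.18  -6.15   1.77] turn deg [  0.07 -15.73  -0.04] t 3.7
```

```bash
python3 -m creep '[[0,-3,0,0,0,0,1],[0,-6.2,0,0,0,0,1],[-3,-6.2,0,0,-2,0,1],[-7.5,-6.2,1.8,0,-8,0,1],[-12,-6.2,1.8,0,-15.7,0,1],[-16.5,-6.2,1.8,0,-15.7,0,1],[-21.2,-6.2,1.8,0,-15.7,0,1],[-21.2,-6.2,1.8,0,-15.7,0,1],[-21.2,-6.2,1.8,0,-15.7,0,1],[-21.2,-6.2,1.8,0,-15.7,0,1]]'; python3 - <<'E'
from h import *
im=save("wrist","w3")
np.save("w3m.npy",optics.camera_model("wrist"),allow_pickle=True)
cv2.imwrite("pics/w3c.png",cv2.resize(im[20:220,150:400],None,fx=3,fy=3,interpolation=cv2.INTER_CUBIC))
E
```

```text
t: 4.7
position: [0.5505, -0.0707, 0.2508]
tcp_rot: [-1.572, -0.0, -1.489]
ft_force: [0.3, -0.4, -0.6]
grip_width: 0.019
```

View pics/w3.png

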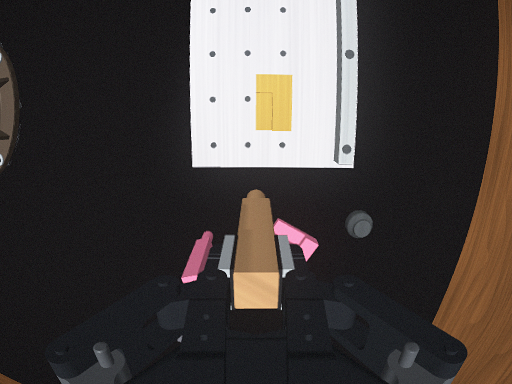

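View pics/w3c.png

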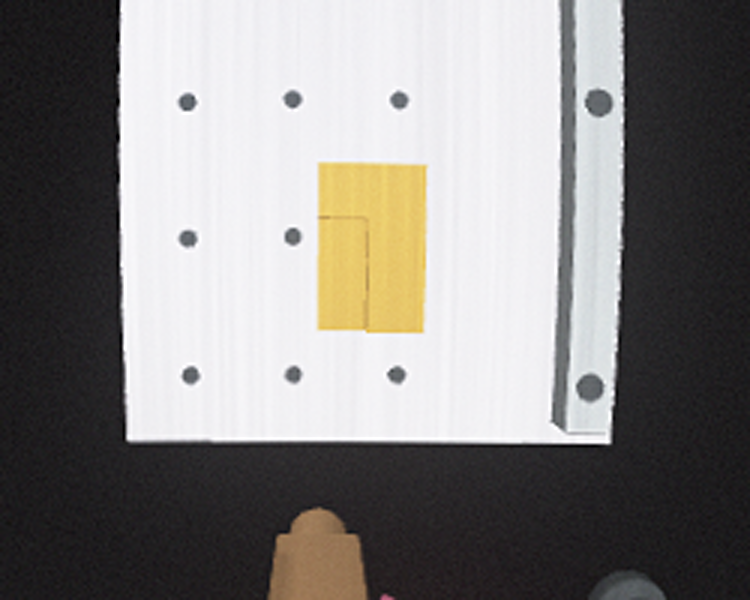

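```bash
python3 - <<'E'
from h import *
m=np.load("w3m.npy",allow_pickle=True).item()
f=lambda u,v,z: onz("wrist",((u+.5)/3-.5+150,(v+.5)/3-.5+20),z,m)[:2]
tr=f(427,165,.04);br=f(424,332,.04);tl=f(318,163,.04);print("tr,br,tl",tr,br,tl)
print(np.linalg.norm(tr-br),np.linalg.norm(tr-tl))
d=tr-br;print("yaw",np.degrees(np.arctan2(-d[0],d[1])))
print("corner",f(367,217,.04),f(367,217,.03))
# fence bottom edge / plate -y edge
a=f(560,0,.02);b=f(551,422,.02);print("fence base",a,b,np.degrees(np.arctan2(-(a-b)[0],(a-b)[1])))
a=f(575,0,.045);b=f(568,432,.045);print("fence top",a,b,np.degrees(np.arctan2(-(a-b)[0],(a-b)[1])))
a=f(128,441,.02);b=f(611,442,.02);print("plate -y edge",a,b,np.degrees(np.arctan2((b-a)[1],(b-a)[0])))
s=env.observe();print(s["position"],s["tcp_rot"])
E
```

```text
tr,br,tl [0.58415466 0.04342169] [ 0.58936649 -0.02561687] [0.54024649 0.03998162]
0.06923500813150556 0.04404271691732215
yaw 4.317166743480998
corner [0.56177178 0.0194616 ] [0.56226437 0.01985353]
fence base [0.63886534 0.12933418] [ 0.6538928  -0.06161042] 4.499937027552819
fence top [0.63908962 0.12253544] [ 0.65490906 -0.06083199] 4.930800251280742
plate -y edge [ 0.46458743 -0.08613452] [ 0.6840833  -0.06792121] 4.7434173657270415
[ 0.55047679 -0.0710597   0.25083829] [-1.57148023e+00 -7.46439829e-05 -1.49020027e+00]
```

```bash
python3 -c "
from h import *
go([.5506,.0108,.130],-85.4)"
```

```text
shift cm [-8.16 12.08  0.68] turn deg [0.04 0.02 0.  ] t 4.75
```

```bash
python3 -m creep '[[-4,2,0.3,0,0,0,1],[-8.2,4,0.7,0,0,0,1],[-8.2,7,0.7,0,0,0,1],[-8.2,10,0.7,0,0,0,1],[-8.2,12,0.7,0,0,0,1],[-8.2,12,0.7,0,0,0,1],[-8.2,12,0.7,0,0,0,1]]'; python3 - <<'E'
from h import *
im=save("wrist","w4"); a=save("scene","s4"); b=save("top","t4")
c=[cv2.resize(x,(400,300),interpolation=cv2.INTER_CUBIC) for x in (im[130:250,176:336],a[165:255,210:330],b[155:245,165:285])]
cv2.imwrite("pics/c4.png",np.vstack([np.hstack(c[:2]),np.hstack([c[2],c[2]*0])]))
E
```

```text
t: 5.45
position: [0.5512, 0.0113, 0.1315]
tcp_rot: [-1.571, 0.0, -1.491]
ft_force: [0.3, 0.8, 0.2]
grip_width: 0.0189
```

View pics/c4.png

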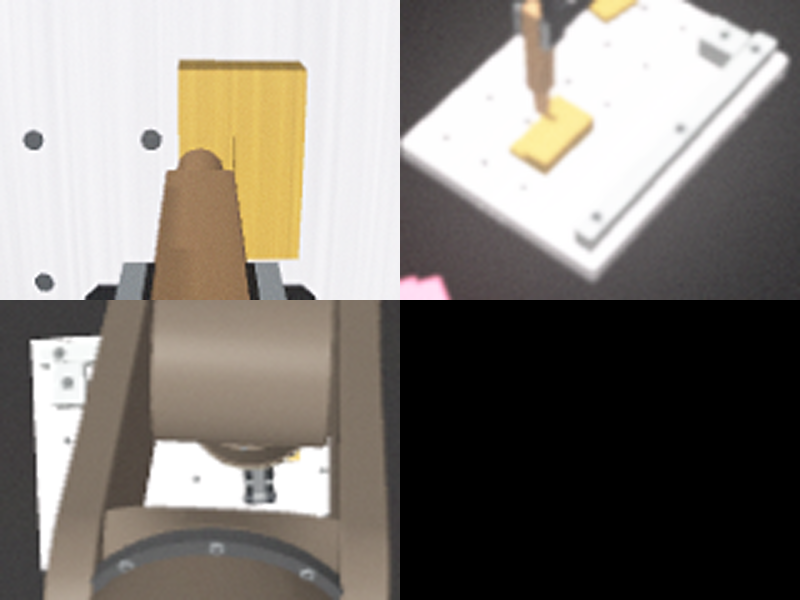

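```bash
python3 - <<'E'
from h import *
m=optics.camera_model("wrist")
nf=onz("wrist",(256,189.7),.0515,m)[:2]; c=onz("wrist",(269.6-.3,184.6),.04,m)[:2]
th=np.radians(4.4); ex=np.array([np.cos(th),np.sin(th)]);ey=np.array([-ex[1],ex[0]])
print(nf,c,"corner rel nose-far-edge local x,y:",(c-nf)@ex,(c-nf)@ey, env.observe()["position"])
E
```

```text
[0.55105357 0.01631397] [0.56251102 0.0183992 ] corner rel nose-far-edge local x,y: 0.011583659163752652 0.0012000790547572215 [0.55191585 0.01167352 0.13248139]
```

```bash
python3 -m creep '[[0.1,0.5,0,0,0,0,1],[0.1,1.0,0,0,0,0,1],[0.1,1.4,0,0,0,0,1],[0.1,1.6,0,0,0,0,1],[0.1,1.6,0,0,0,0,1],[0.1,1.6,0,0,0,0,1]]';  python3 - <<'E'
from h import *
for i in range(3):
  s=env.observe(); print(s["position"],s["ft_force"])
  im=save("wrist","w5_%d"%i)
cv2.imwrite("pics/c5.png",cv2.resize(im[130:250,176:336],(800,600),interpolation=cv2.INTER_CUBIC))
E
```

```text
t: 6.2
position: [0.5511, 0.0112, 0.1151]
tcp_rot: [-1.571, 0.0, -1.489]
ft_force: [0.1, -0.8, -0.2]
grip_width: 0.0187
[0.55108548 0.01122916 0.11514031] [ 0.0640488  -0.78324837 -0.16716326]
[0.5511559  0.01123952 0.11521508] [-0.28119178 -0.30308353 -0.8840906 ]
[0.55123016 0.01120023 0.11531973] [ 0.85499958  1.30532555 -0.80931741]
```

View pics/c5.png

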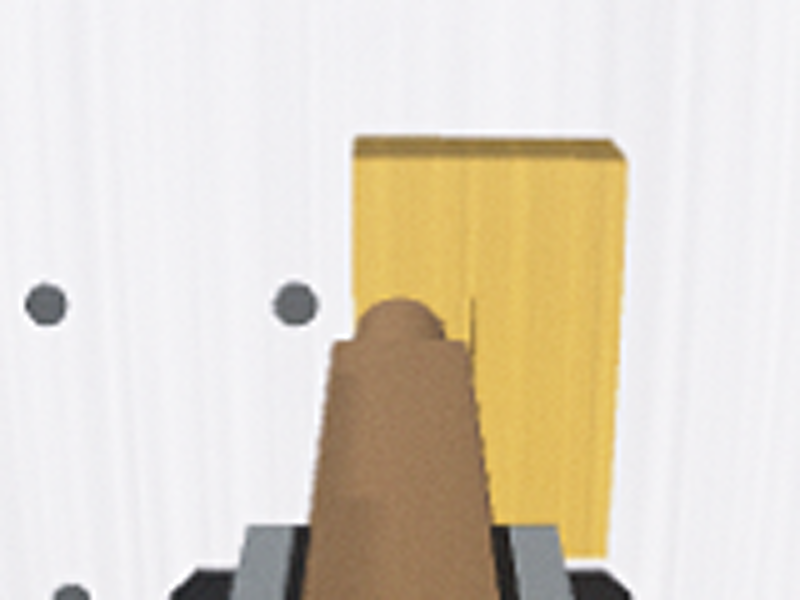

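```bash
python3 -m creep '[[0,0.1,0,0,0,0,1],[0,0.2,0.1,0,0,0,1],[0,0.2,0.3,0,0,0,1],[0,0.2,0.6,0,0,0,1],[0,0.2,1.0,0,0,0,1],[0,0.2,1.5,0,0,0,1],[0,0.2,2.0,0,0,0,1],[0,0.2,2.5,0,0,0,1],[0,0.2,3.0,0,0,0,1],[0,0.2,3.0,0,0,0,1]]';  python3 - <<'E'
from h import *
s=env.observe(); print(s["position"],s["ft_force"])
im=save("wrist","w6")
cv2.imwrite("pics/c6.png",cv2.resize(im[130:250,176:336],(800,600),interpolation=cv2.INTER_CUBIC))
E
```

```text
t: 7.35
position: [0.582, 0.0137, 0.1132]
tcp_rot: [-1.57, -0.0, -1.489]
ft_force: [-0.3, 0.3, -0.2]
grip_width: 0.0188
[0.58204066 0.01369287 0.11323263] [-0.34476476  0.27165862 -0.22096089]
```

View pics/c6.png

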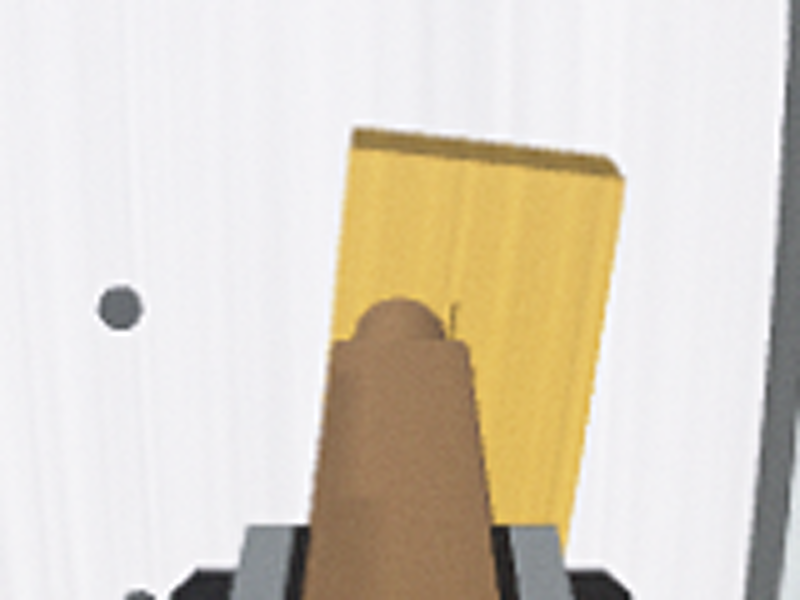

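The wrist view shows the blank turned about 6° clockwise, with the nose too far towards +y of its friction centre. I'll back off, shift 5 mm towards -y and carry on pushing.

```bash
python3 -m creep '[[0,0,-0.3,0,0,0,1],[0.5,0,-0.3,0,0,0,1],[0.5,0,0,0,0,0,1],[0.5,0,0.4,0,0,0,1],[0.5,0,0.8,0,0,0,1],[0.5,0,1.2,0,0,0,1],[0.5,0,1.6,0,0,0,1],[0.5,0,2.0,0,0,0,1],[0.5,0,2.0,0,0,0,1]]';  python3 - <<'E'
from h import *
s=env.observe(); print(s["position"],s["ft_force"])
im=save("wrist","w7")
cv2.imwrite("pics/c7.png",cv2.resize(im[130:250,176:336],(800,600),interpolation=cv2.INTER_CUBIC))
E
```

```text
t: 8.3
position: [0.6022, 0.0103, 0.1132]
tcp_rot: [-1.57, -0.0, -1.489]
ft_force: [-0.0, 0.1, 0.2]
grip_width: 0.0188
[0.60216002 0.010345   0.11319798] [-0.03853398  0.05599254  0.19267067]
```

View pics/c7.png

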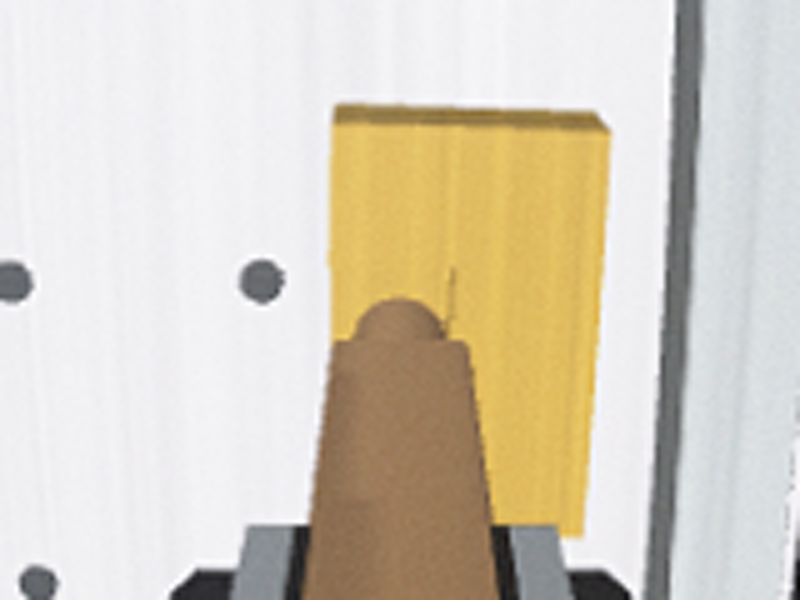

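```bash
python3 -m creep '[[0,0,0.3,0,0,0,1],[0,0,0.6,0,0,0,1],[0,0,0.8,0,0,0,1],[0,0,0.9,0,0,0,1],[0,0,1.0,0,0,0,1],[0,0,1.0,0,0,0,1]]'; python3 -m creep '[[0,0,0.1,0,0,0,1],[0,0,0.1,0,0,0,1]]'; python3 - <<'E'
from h import *
s=env.observe(); print(s["position"],s["ft_force"])
im=save("wrist","w8")
cv2.imwrite("pics/c8.png",cv2.resize(im[130:250,176:336],(800,600),interpolation=cv2.INTER_CUBIC))
E
```

```text
t: 8.95
position: [0.6114, 0.0111, 0.1132]
tcp_rot: [-1.571, 0.0, -1.489]
ft_force: [-0.6, 0.3, -0.3]
grip_width: 0.0192
t: 9.15
position: [0.6124, 0.0112, 0.1132]
tcp_rot: [-1.571, -0.0, -1.489]
ft_force: [-0.7, -0.3, -0.9]
grip_width: 0.0188
[0.6123848  0.01119163 0.1131862 ] [-0.71423214 -0.30396643 -0.89931598]
```

View pics/c8.png

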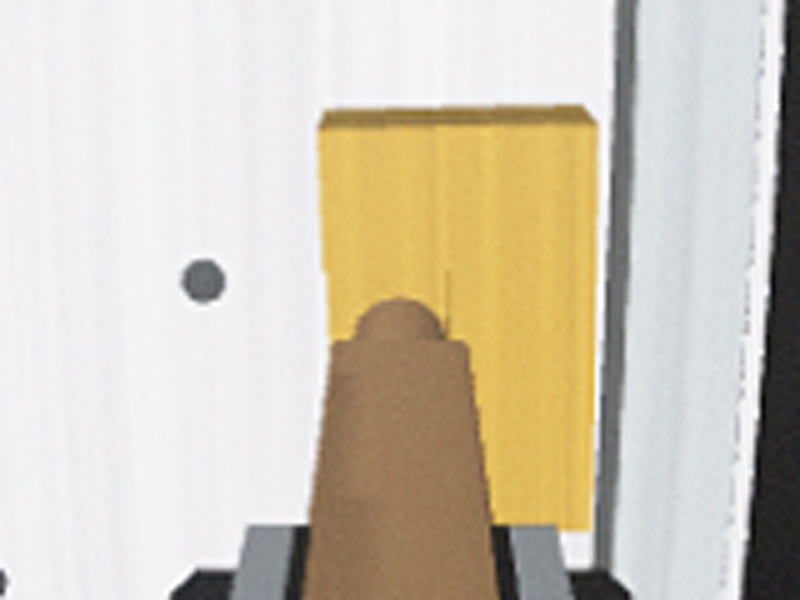

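```bash
python3 -m creep '[[0,0,0.1,0,0,0,1],[0,0,0.1,0,0,0,1]]'; python3 -m creep '[[0,0,0.1,0,0,0,1],[0,0,0.1,0,0,0,1]]';python3 -m creep '[[0,0,0.1,0,0,0,1],[0,0,0.1,0,0,0,1]]'; python3 - <<'E'
from h import *
s=env.observe(); print(s["position"],s["ft_force"])
im=save("wrist","w9")
cv2.imwrite("pics/c9.png",cv2.resize(im[130:250,176:336],(800,600),interpolation=cv2.INTER_CUBIC))
E
```

```text
t: 9.4
position: [0.6134, 0.0112, 0.1132]
tcp_rot: [-1.571, -0.0, -1.489]
ft_force: [-0.4, 0.5, -0.7]
grip_width: 0.0187
t: 9.6
position: [0.6145, 0.0113, 0.1132]
tcp_rot: [-1.571, -0.0, -1.489]
ft_force: [-0.5, 0.5, -1.2]
grip_width: 0.0188
t: 9.8
position: [0.6154, 0.0114, 0.1132]
tcp_rot: [-1.571, 0.0, -1.489]
ft_force: [-1.5, -0.3, -0.1]
grip_width: 0.0186
[0.61537961 0.01143397 0.1132002 ] [-1.54610891 -0.26791451 -0.05762403]
```

View pics/c9.png

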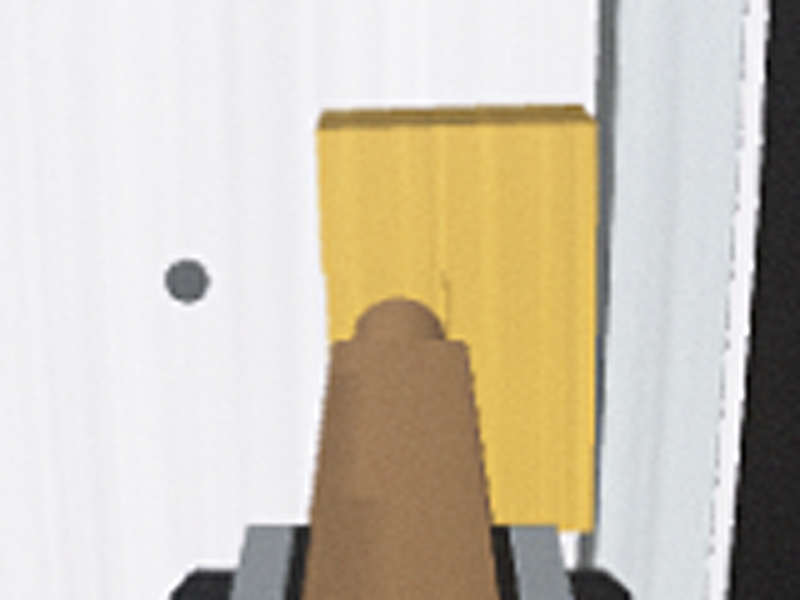

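```bash
python3 -m creep '[[0,0,-0.1,0,0,0,1],[-0.4,0,-0.1,0,0,0,1],[-0.4,0,0.1,0,0,0,1],[-0.4,0,0.1,0,0,0,1]]'; python3 -m creep '[[0,0,0.1,0,0,0,1],[0,0,0.1,0,0,0,1]]';python3 -m creep '[[0,0,0.05,0,0,0,1],[0,0,0.05,0,0,0,1]]'; python3 - <<'E'
from h import *
s=env.observe(); print(s["position"],s["ft_force"])
im=save("wrist","w10")
cv2.imwrite("pics/c10.png",cv2.resize(im[130:250,176:336],(800,600),interpolation=cv2.INTER_CUBIC))
E
```

```text
t: 10.25
position: [0.616, 0.0158, 0.1132]
tcp_rot: [-1.571, 0.0, -1.489]
ft_force: [-1.3, -0.1, 0.7]
grip_width: 0.0187
t: 10.45
position: [0.6165, 0.0156, 0.113]
tcp_rot: [-1.572, 0.0, -1.489]
ft_force: [-4.8, 0.8, 1.2]
grip_width: 0.0189
t: 10.65
position: [0.6166, 0.0156, 0.113]
tcp_rot: [-1.572, 0.0, -1.489]
ft_force: [-6.5, 0.2, 1.4]
grip_width: 0.0187
[0.61663975 0.01558057 0.11297264] [-6.54030951  0.24228571  1.43987977]
```

View pics/c10.png

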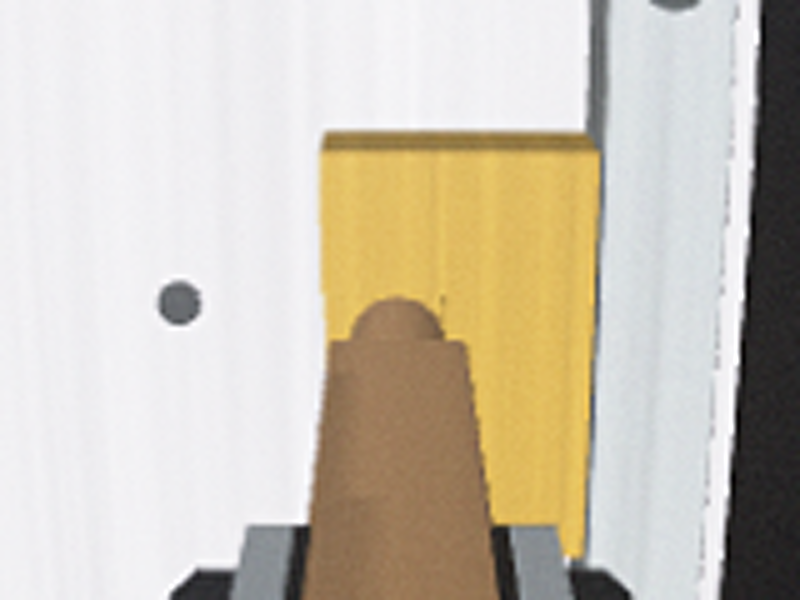

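```bash
python3 -m creep '[[-0.2,0,-0.05,0,0,0,1],[-0.6,0,-0.05,0,0,0,1],[-1.0,0,-0.05,0,0,0,1],[-1.5,0,-0.05,0,0,0,1],[-2,0,-0.05,0,0,0,1]]';python3 -m creep '[[-0.5,0,0,0,0,0,1],[-1.0,0,0,0,0,0,1],[-1.5,0,0,0,0,0,1],[-2,0,0,0,0,0,1]]'; python3 - <<'E'
from h import *
s=env.observe(); print(s["position"],s["ft_force"])
im=save("wrist","w11")
cv2.imwrite("pics/c11.png",cv2.resize(im[100:250,156:356],(800,600),interpolation=cv2.INTER_CUBIC))
E
```

```text
t: 11.2
position: [0.6148, 0.0352, 0.113]
tcp_rot: [-1.572, -0.0, -1.489]
ft_force: [-4.7, -3.0, -0.5]
grip_width: 0.0187
t: 11.6
position: [0.6132, 0.0552, 0.113]
tcp_rot: [-1.572, -0.0, -1.489]
ft_force: [-4.5, -3.3, -1.0]
grip_width: 0.019
[0.61319252 0.0552071  0.11297628] [-4.51663988 -3.32338038 -1.02679994]
```

View pics/c11.png

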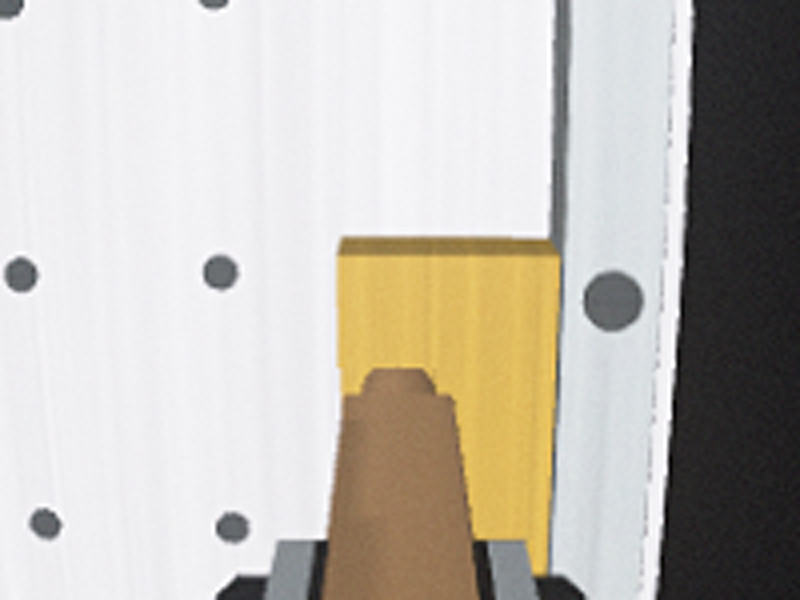

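```bash
python3 -m creep '[[-0.5,0,0,0,0,0,1],[-1.0,0,0,0,0,0,1],[-1.5,0,0,0,0,0,1],[-2,0,0,0,0,0,1],[-2.5,0,0,0,0,0,1],[-3,0,0,0,0,0,1],[-3.5,0,0,0,0,0,1],[-4,0,0,0,0,0,1]]';python3 -m creep '[[-0.5,0,0,0,0,0,1],[-1.0,0,0,0,0,0,1],[-1.5,0,0,0,0,0,1],[-2,0,0,0,0,0,1],[-2.5,0,0,0,0,0,1],[-3,0,0,0,0,0,1],[-3.5,0,0,0,0,0,1]]'; python3 - <<'E'
from h import *
s=env.observe(); print(s["position"],s["ft_force"])
im=save("wrist","w12")
cv2.imwrite("pics/c12.png",cv2.resize(im[100:250,156:356],(800,600),interpolation=cv2.INTER_CUBIC))
E
```

```text
t: 12.45
position: [0.61, 0.095, 0.113]
tcp_rot: [-1.572, -0.0, -1.489]
ft_force: [-4.6, -3.4, -0.1]
grip_width: 0.0192
t: 13.15
position: [0.6072, 0.1299, 0.113]
tcp_rot: [-1.572, -0.0, -1.489]
ft_force: [-5.2, -2.8, 0.1]
grip_width: 0.0187
[0.60718364 0.12991003 0.1129821 ] [-5.1839343  -2.83370036  0.07251796]
```

View pics/c12.png

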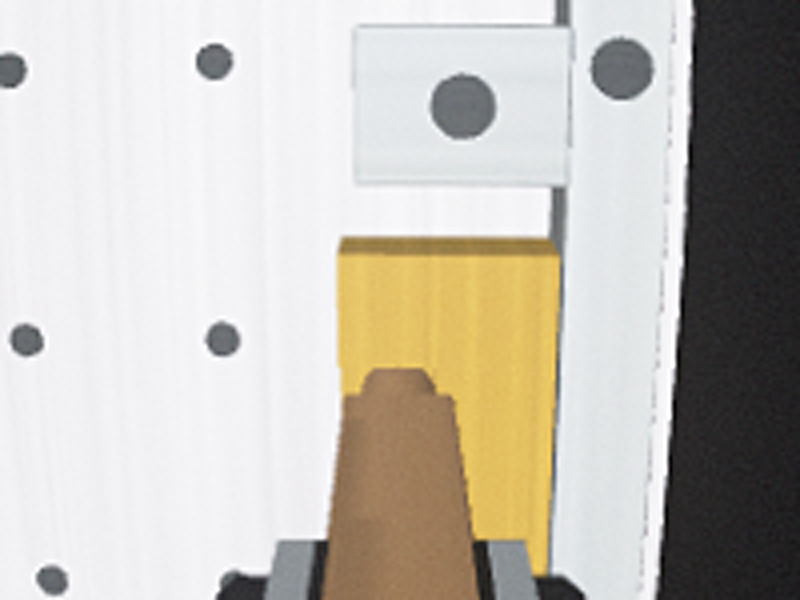

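```bash
python3 -m creep '[[-0.4,0,0,0,0,0,1],[-0.8,0,0,0,0,0,1],[-0.9,0,0,0,0,0,1]]';for i in 1 2 3; do python3 -m creep '[[-0.1,0,0,0,0,0,1],[-0.1,0,0,0,0,0,1]]' | grep -E "pos|force";done
```

```text
t: 13.5
position: [0.6065, 0.139, 0.113]
tcp_rot: [-1.572, -0.0, -1.489]
ft_force: [-4.1, -3.2, -0.1]
grip_width: 0.019
position: [0.6064, 0.1398, 0.113]
ft_force: [-4.8, -2.0, -0.8]
position: [0.6063, 0.1408, 0.113]
ft_force: [-4.0, -2.4, -0.1]
position: [0.6062, 0.1417, 0.113]
ft_force: [-4.4, -3.2, 0.3]
```

```bash
for i in 1 2; do python3 -m creep '[[-0.1,0,0,0,0,0,1],[-0.1,0,0,0,0,0,1]]' | grep -E "pos|force";done; python3 - <<'E'
from h import *
s=env.observe(); print(s["position"],s["ft_force"])
im=save("wrist","w13")
cv2.imwrite("pics/c13.png",cv2.resize(im[100:250,156:356],(800,600),interpolation=cv2.INTER_CUBIC))
E
```

```text
position: [0.6062, 0.1427, 0.113]
ft_force: [-4.9, -3.0, 0.2]
position: [0.6061, 0.1437, 0.113]
ft_force: [-5.6, -3.0, 0.0]
[0.60610539 0.14374248 0.11300566] [-5.5952432  -3.02605393  0.02404656]
```

View pics/c13.png

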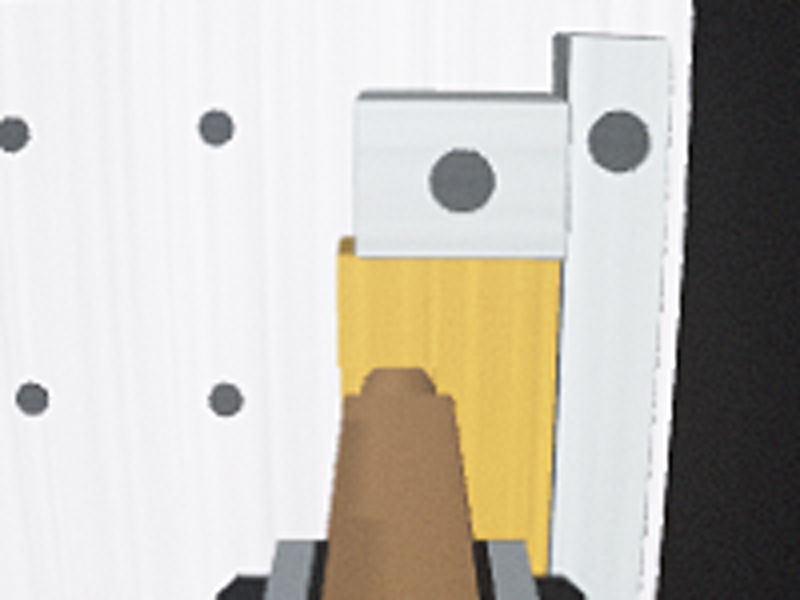

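```bash
for i in 1 2 3; do python3 -m creep '[[-0.1,0,0,0,0,0,1],[-0.1,0,0,0,0,0,1]]' | grep -E "pos|force";done
```

```text
position: [0.606, 0.1447, 0.113]
ft_force: [-4.1, -3.0, -0.4]
position: [0.6059, 0.1453, 0.113]
ft_force: [-3.8, -7.0, 0.3]
position: [0.606, 0.1463, 0.113]
ft_force: [-3.3, -6.4, 0.5]
```

```bash
python3 - <<'E'
from h import *
im=save("wrist","w14"); a=save("scene","s14")
s=env.observe(); print(s["position"],s["ft_force"],s["moment"])
c=[cv2.resize(x,(400,400),interpolation=cv2.INTER_CUBIC) for x in (im[170:310,186:326],a[130:220,250:340])]
cv2.imwrite("pics/c14.png",np.hstack(c))
E
```

```text
[0.60593681 0.14632683 0.11299367] [-3.59404674 -5.39612696 -0.57655435] [-1.48979948  1.04346533  0.0225067 ]
```

View pics/c14.png

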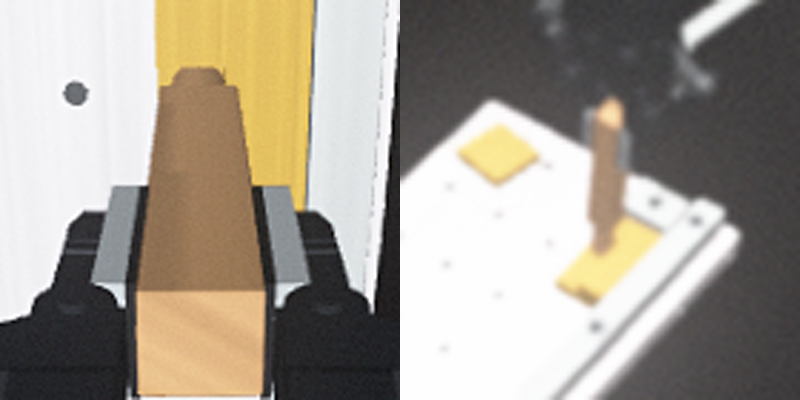

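```bash
python3 -m creep '[[0.05,0,0,0,0,0,1],[0.05,0,0,0,0,0,1]]' 120 | grep -E "pos|force"; python3 -m creep '[[0,0.1,0,0,0,0,1],[0,0.2,0.05,0,0,0,1],[0,0.2,0.05,0,0,0,1]]' | grep -E "pos|force"; for i in 1 2; do python3 -m creep '[[0,0.05,0.05,0,0,0,1],[0,0.05,0.05,0,0,0,1]]' | grep -E "pos|force";done
```

```text
position: [0.606, 0.146, 0.113]
ft_force: [-4.3, -3.3, -0.9]
position: [0.6062, 0.146, 0.111]
ft_force: [-5.6, -4.2, 1.2]
position: [0.6063, 0.146, 0.1105]
ft_force: [-6.8, -5.3, 3.4]
position: [0.6066, 0.1461, 0.1103]
ft_force: [-10.7, -4.2, 9.2]
```

```bash
for i in 1 2 3; do python3 -m creep '[[0,0,0,0,0,0,1],[0,0,0,0,0,0,1]]' | grep -E "t:|pos|force|grip";done; python3 - <<'E'
from h import *
F=[]
im=save("wrist","w15"); F.append(env.observe()["ft_force"]); a=save("scene","s15")
for i in range(4): optics.grab_frame("top"); F.append(env.observe()["ft_force"])
print(np.mean(F,0),np.std(F,0))
c=[cv2.resize(x,(400,400),interpolation=cv2.INTER_CUBIC) for x in (im[130:250,196:316],a[130:220,250:340])]
cv2.imwrite("pics/c15.png",np.hstack(c))
E
```

```text
t: 16.35
position: [0.6066, 0.1461, 0.1102]
tcp_rot: [-1.573, -0.001, -1.489]
ft_force: [-9.9, -4.6, 8.4]
grip_width: 0.0189
t: 16.55
position: [0.6066, 0.1461, 0.1103]
tcp_rot: [-1.573, -0.001, -1.489]
ft_force: [-9.2, -4.3, 8.0]
grip_width: 0.0187
t: 16.75
position: [0.6066, 0.1461, 0.1103]
tcp_rot: [-1.573, -0.001, -1.489]
ft_force: [-9.6, -5.3, 9.3]
grip_width: 0.019
[-9.59049769 -4.5108568   9.20576314] [0.44295191 0.18030303 0.48768612]
```

View pics/c15.png

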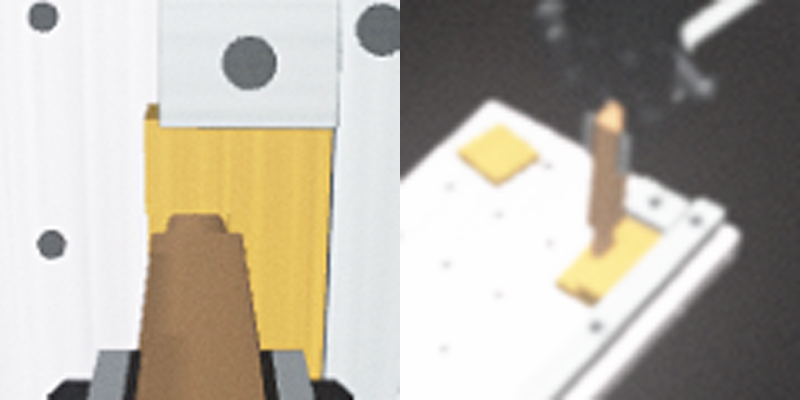

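View pics/w15.png

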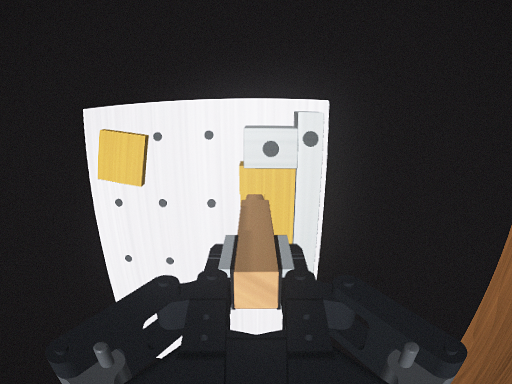

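```bash
python3 - <<'E'
from h import *
im=cv2.imread("pics/w15.png"); cv2.imwrite("pics/c15b.png",cv2.resize(im[145:195,230:310],None,fx=10,fy=10,interpolation=cv2.INTER_CUBIC))
E
```

```text
(no output)
```

View pics/c15b.png

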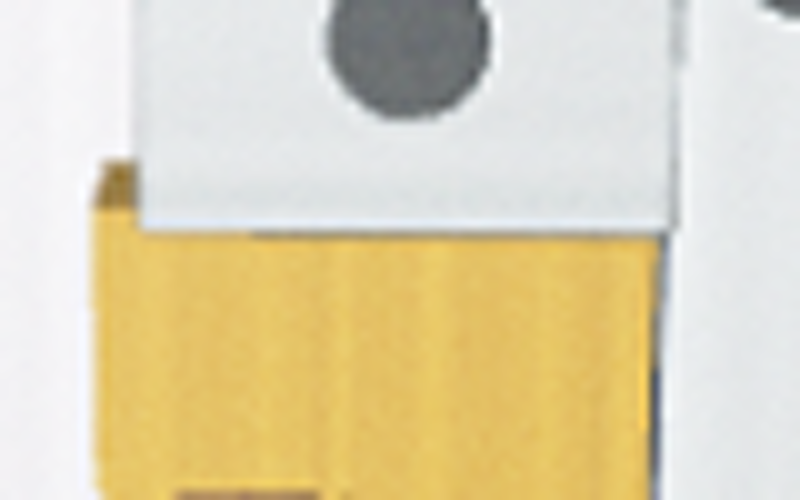

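```bash
python3 - <<'E'
from h import *
m=optics.camera_model("wrist")
f=lambda u,v,z: onz("wrist",((u+.5)/10-.5+230,(v+.5)/10-.5+145),z,m)[:2]
th=np.radians(4.7); ex=np.array([np.cos(th),np.sin(th)]);ey=np.array([-ex[1],ex[0]])
b=f(95,209,.04); s1=f(142,230,.05); s2=f(668,230,.05)
print("blank end ey",b@ey,"base",f(102,160,.02)@ey,"stop face",s1@ey,s2@ey,"gap",(s1-b)@ey)
# hypothesised: blank right top edge vs fence edge
br=f(657,300,.04); print("blank right ex",br@ex,"left",b@ex,"width",(br-b)@ex)
print("fence top edge ex", f(668,300,.045)@ex)
E
```

```text
blank end ey 0.12352706338263383 base 0.12344422643086375 stop face 0.124075379886907 0.12421140444929227 gap 0.0005483165042731762
blank right ex 0.646625843369784 left 0.6024965795958642 width 0.044129263773919694
fence top edge ex 0.6468110112190497
```

```bash
python3 -c "
from h import *
s=env.observe();print(s['t'],s['ft_force'],np.abs(s['qvel']).max())
print(env.hand_in())"
```

```text
17.05 [-9.07693208 -4.7016492   9.06818168] 0.0019820456303890556
the job is handed in; nothing more can be done
None
```

The job is handed in at t = 17 s. The stick is still holding the blank against the fence and the stop; `hand_in` returned no verdict.

- **What I did:** I drew the square stick straight up out of the holder and slid the blank to the fence with its nose. The blank turned about 6° on the way, so I shifted the push point and corrected it. I then slid it along the fence to the stop and pressed diagonally in the milled step.
- **Forces at the end:** Averaged just before hand-in, the push was about 9.6 N towards the fence, 4.5 N towards the stop and 9.2 N down. The last reading was 9.1, 4.7 and 9.1 N. Both are slightly under the 10 N asked for.
- **Position at the end:** From the wrist image, the blank is about 0.2 mm from the fence and about 0.5 mm from the stop. Both are within calibration error, and the rise in force towards the stop also points to contact. The fingertips ended about 6 cm above the blank.
- **What didn't go perfectly:** The stick pivoted slightly in the grip, with its nose lagging about 2 mm, when the blank met the stop. I raised the grip to 120 N and it held steady afterwards. I made no final check on the other objects, but nothing suggested that I had touched any of them.

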